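# Put the microscope objectives into their case bases

## Task

Put the four metal microscope objectives away: stand each one upright, lens up, flat inside the round white case base of its own size, the smallest objective in the smallest base and so on up to the largest in the largest. They are delicate, so set them down gently without dropping or tipping any, and leave the two black eyepieces where they are.

Things in the scene. Friction and masses are not known exactly. Their poses are not given: they have to be found in the camera images.
- objective_tiny: the smallest of four microscope objectives: an upright bright aluminium barrel with thin dark rings, round, 20 mm in diameter and 36 mm tall (parallel sides up to 31 mm, above that a short tapered nose with the lens, not to be gripped), about 60 g, loose, standing on the table with the lens up. Origin: centre of its underside; z up along its axis.
- base_tiny: the smallest of four case bases, for the smallest objective: a shallow round white plastic dish, fixed to the table; 40 mm inside and 48 mm outside diameter, rim 4 mm thick and 9 mm above the table, floor 3 mm above the table. Origin: centre of its underside, on the table; z up.
- objective_small: the second smallest of four microscope objectives: an upright bright aluminium barrel with thin dark rings, round, 30 mm in diameter and 48 mm tall (parallel sides up to 43 mm, above that a short tapered nose with the lens, not to be gripped), about 120 g, loose, standing on the table with the lens up. Origin: centre of its underside; z up along its axis.
- base_small: the second smallest of four case bases, for the second smallest objective: a shallow round white plastic dish, fixed to the table; 54 mm inside and 62 mm outside diameter, rim 4 mm thick and 9 mm above the table, floor 3 mm above the table. Origin: centre of its underside, on the table; z up.
- objective_medium: the second largest of four microscope objectives: an upright bright aluminium barrel with thin dark rings, round, 41 mm in diameter and 60 mm tall (parallel sides up to 55 mm, above that a short tapered nose with the lens, not to be gripped), about 220 g, loose, standing on the table with the lens up. Origin: centre of its underside; z up along its axis.
- base_medium: the second largest of four case bases, for the second largest objective: a shallow round white plastic dish, fixed to the table; 69 mm inside and 77 mm outside diameter, rim 4 mm thick and 9 mm above the table, floor 3 mm above the table. Origin: centre of its underside, on the table; z up.
- objective_large: the largest of four microscope objectives: an upright bright aluminium barrel with thin dark rings, round, 52 mm in diameter and 70 mm tall (parallel sides up to 65 mm, above that a short tapered nose with the lens, not to be gripped), about 360 g, loose, standing on the table with the lens up. Origin: centre of its underside; z up along its axis.
- base_large: the largest of four case bases, for the largest objective: a shallow round white plastic dish, fixed to the table; 82 mm inside and 90 mm outside diameter, rim 4 mm thick and 9 mm above the table, floor 3 mm above the table. Origin: centre of its underside, on the table; z up.
- eyepiece_1: one of two eyepieces, to be left alone: all black, round, standing on a barrel 30 mm in diameter, with a wider rubber eyecup at the top (43 mm in diameter), 52 mm tall, loose, 120 g. Origin: centre of its underside.
- eyepiece_2: one of two eyepieces, to be left alone: all black, round, standing on a barrel 30 mm in diameter, with a wider rubber eyecup at the top (43 mm in diameter), 52 mm tall, loose, 120 g. Origin: centre of its underside.
Mind the look-alikes: they are no part of the job. Leave any brown or turquoise look-alike of the base_medium alone.

How it is judged:
By the outcome, as a careful person would: the job done as asked, in the order asked, and still so for the second after the job is handed in, with the robot touching nothing.
It also fails if it takes over 102 s, if anything falls off the work surface, if the arm or the gripper's body presses on something with over 40 N, if the wrist force passes 120 N, or if a joint passes its speed limit or range.

## Robot

A 6-joint arm with a two-finger parallel gripper is mounted at the origin on the work surface. World frame = base frame: x ahead of the robot, y to its left, z up, the work surface at z = 0. Lengths are in mm, angles in rad, forces in N, time in s.
With the tool pointing down it reaches from about 275 to 825 mm from the base axis. Payload 5.2 kg.
Tool frame: the origin (TCP) lies at the very end of the fingers, on their centre line; the grasp point (between the pads) lies 19 mm behind it; z points along the fingers, y is the line along which they close (so a half turn about z gives the same grasp; the last joint's range is limited). The gripper opens to 93 mm and grips with 3 to 60 N. Pads are 15 mm wide; open, the fingers measure 128 mm over their backs; the gripper's body (75 mm by 188 mm) begins 65 mm behind the grasp point.
Start: joints at [-1.375, 0.259, 1.535, -0, 1.348, -0.203], TCP at [213.593, -506.836, 218.653] pointing down, gripper open.
Joint ranges: [-3.14, 3.14], [-0.91, 2.08], [0.19, 2.58], [-1.22, 4.36], [0.22, 2.71], [-3.12, 3.12]. Speed limits (rad/s): [2.57, 2.57, 3.14, 3.14, 3.14, 3.14].

## Interface

Orientations are given as [roll, pitch, yaw] about the fixed x, y, z axes, in that order (R = Rz(yaw) Ry(pitch) Rx(roll)).
In Python, from bench import robot gives the robot as it stands. The module is installed in compiled form; this text tells all that it offers. Calls block until the motion is done:
- robot.move_ptp(position, orientation): joint-space move of the TCP to a pose.
- robot.move_linear(position, ori=None, speed=150, f_stop=None): straight line of the TCP; ori=None keeps the orientation; speed is the mean speed in mm/s. With f_stop (N) it stops when the force on the tool has changed by that much, and returns True; else False.
- robot.move_j(angles): joint-space move.
- robot.move_gripper(opening): opening from 0.0 (shut) to 1.0 (fully open); the grip force is fixed at half the most; returns when the fingers have stopped.
- robot.sleep(seconds).
- robot.inverse_kinematics(position, orientation): joint angles nearest the present ones, or None.
- robot.get_image(name): name is "scene" or "top" or "wrist"; returns a dict with "img" (420x560x3 uint8, blue, green, red), "fovy" (degrees; the focal length in pixels is half the picture's height over the tangent of half this angle, whatever the lens; pixels are square), "cx", "cy" (the principal point, pixels), "k1" (the pictures are not rectified: a ray, as slopes to the right and down, at radius r is drawn at 1 + k1 r^2 times it, then the intrinsics apply), "eye" and "orientation" of the camera in the world. Camera axes: x right, y down, z forward; pixel columns grow to the right and rows downward; lengths in mm; the calibration is good to about 2 mm. A picture is of the moment at which its call begins. There is no depth.
A pose or a line that the arm cannot do raises robot.MotionError and nothing moves.
- robot.hand_in(): hands the job in; it is judged then, once.
Readings, each from a call of its own:
- robot.current_t(): time.
- robot.current_qpos(): joint angles.
- robot.current_joint_vel(): joint speeds.
- robot.current_joint_efforts(): joint torques, N m.
- robot.current_tcp_pos(): TCP position.
- robot.current_eef_rot(): TCP orientation.
- robot.current_contact_force(): force on the tool from outside, world axes, zero at the start.
- robot.current_ft_torque(): the same for the moment, N m.
- robot.current_gripper_width(): opening from 0.0 (shut) to 1.0 (fully open).
- robot.current_finger_force(): force on a finger pad.
Only numpy, scipy, OpenCV 4.12 (cv2) and the standard library are available. Lean on these libraries where they do the work, as an engineer would, in place of code of your own. Each camera call takes 0.05 s, during which the arm holds its last target. There are 200 camera calls.

## Working session

There is one attempt and no reset: what is moved stays moved. The work goes in short steps, each a Python script; the robot and the scene stay as the last script left them, time stands still between calls to the robot, and variables do not carry over. Pictures are saved under pics/ and viewed, at most 14 in all, crops included, and the job is handed in when it is done.

```bash
mkdir -p pics; python3 - <<'E'
from bench import robot
import cv2
for n in ("top","scene"):
    d=robot.get_image(n); cv2.imwrite(f"pics/{n}0.png",d["img"])
    print(n,{k:v for k,v in d.items() if k!="img"})
print(robot.current_t(),robot.current_eef_rot())
E
```

```text
top {'fovy': 43.78678280744619, 'cx': 283.85969918599415, 'cy': 219.22480749676265, 'k1': -0.03390683962956396, 'eye': array([ 282.34312778,   18.98416674, 1395.71109789]), 'orientation': array([-2.97664424, -0.00735446, -1.58843344])}
scene {'fovy': 42.24258647493584, 'cx': 281.99338963194225, 'cy': 218.15392150719512, 'k1': 0.04686539148927658, 'eye': array([1211.39214489, -227.30570737, 1139.23359055]), 'orientation': array([-2.54840066,  0.00953021,  1.25563306])}
0.1 [-3.13997694e+00 -3.18330198e-04  3.98799128e-01]
```

View pics/top0.png

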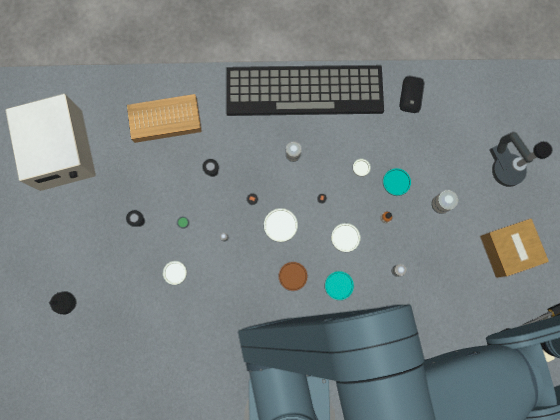

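View pics/scene0.png

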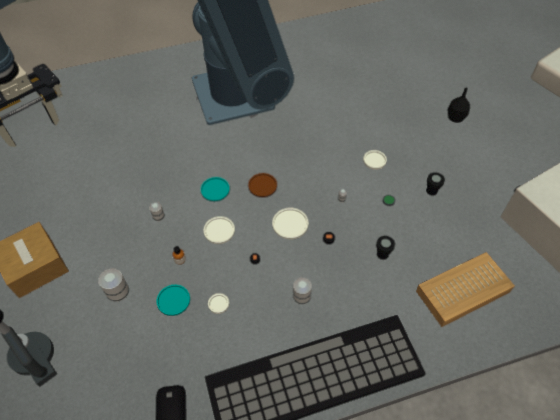

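The top view has the objectives at tiny (224,237), small (400,270), medium (293,149) and large (447,201). The white bases are at tiny (361,167), small (174,272), medium (346,237) and large (281,225). The eyepieces are at (211,167) and (135,218).

```bash
cat > h.py <<'E'
import numpy as np, cv2
from scipy.spatial.transform import Rotation as Ro
def cam(d):
    f=d["img"].shape[0]/2/np.tan(np.radians(d["fovy"])/2)
    K=np.array([[f,0,d["cx"]],[0,f,d["cy"]],[0,0,1]])
    return K,np.array([d["k1"],0,0,0.]),Ro.from_euler("xyz",d["orientation"]).as_matrix(),np.array(d["eye"])
def unproj(d,uv,z):
    K,D,R,e=cam(d); 
    # iterative inversion of r_d = r(1+k1 r^2)
    p=(np.array(uv,float)-K[:2,2])/K[0,0]; s=p.copy()
    for _ in range(30): s=p/(1+D[0]*(s@s))
    v=R@np.array([s[0],s[1],1]); return e+v*(z-e[2])/v[2]
def proj(d,P):
    K,D,R,e=cam(d); return cv2.projectPoints(np.atleast_2d(np.array(P,float)),cv2.Rodrigues(R.T)[0],-R.T@e,K,D)[0][:,0]
def circle(x,y,z,r,n=60):
    a=np.linspace(0,2*np.pi,n); return np.c_[x+r*np.cos(a),y+r*np.sin(a),0*a+z]
E
python3 - <<'E'
from bench import robot
from h import *
T=robot.get_image("top");S=robot.get_image("scene")
def blob(d,uv,w=28):
    g=d["img"].astype(int); m=(g.min(2)>185).astype(np.uint8)
    n,l,st,c=cv2.connectedComponentsWithStats(m)
    i=min(range(1,n),key=lambda i:np.hypot(*(c[i]-uv))+ (100 if st[i,4]<40 else 0)); return c[i],st[i]
for n,ut,us,r in (("tiny",(361,167),(218,303),24),("small",(174,272),(375,159),31),("medium",(346,237),(219,230),38.5),("large",(281,225),(290,223),45)):
    a,sa=blob(T,ut);b,sb=blob(S,us); print(n,a.round(1),unproj(T,a,6).round(1),unproj(S,b,6).round(1),"dia",sa[2]*2.67,2*r)
def crop(d,c): 
    x,y=int(c[0])-20,int(c[1])-20; return cv2.resize(d["img"][y:y+40,x:x+40],(200,200),interpolation=cv2.INTER_CUBIC)
ct=[(224,237),(400,270),(293,149),(447,201)];cs=[(343,195),(157,211),(302,290),(113,284)]
for c,u in zip(ct,cs): print(unproj(T,c,30).round(1),unproj(S,u,30).round(1))
cv2.imwrite("pics/m.png",np.vstack([np.hstack([crop(T,c) for c in ct]),np.hstack([crop(S,c) for c in cs])]))
E
```

```text
tiny [360.9 167.2] [ 654.9 -209.7    6. ] [ 658.6 -210.4    6. ] dia 45.39 48
small [174.1 272.5] [375.1 298.1   6. ] [379.8 295.    6. ] dia 61.41 62
medium [345.3 237.2] [ 461.8 -159.4    6. ] [ 466.3 -159.9    6. ] dia 74.75999999999999 77.0
large [280.1 224.7] [498.7  14.9   6. ] [503.3  12.8   6. ] dia 88.11 90
[464.6 163.4  30. ] [478.7 162.7  30. ]
[ 369.8 -296.6   30. ] [ 378.6 -293.4   30. ]
[702.1 -23.3  30. ] [697.3 -23.3  30. ]
[ 551.8 -433.2   30. ] [ 547.3 -425.7   30. ]
```

View pics/m.png

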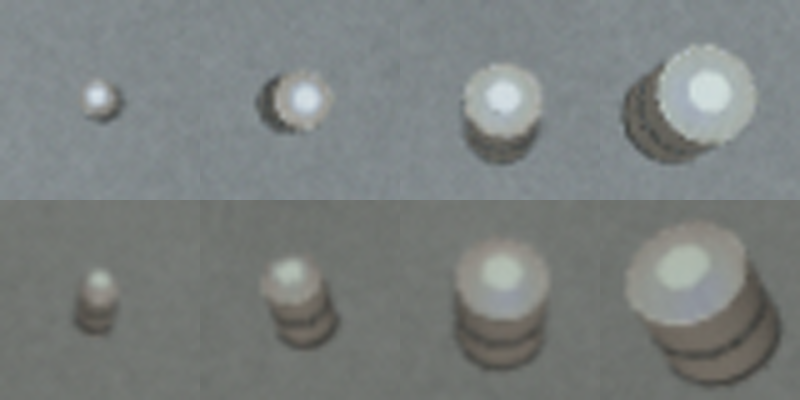

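The crops show each lens disc clearly. In full-image pixels they sit, top then scene, at tiny (223.0,235.8)/(342.4,190.4), small (400.8,269.6)/(154.6,204.8), medium (293.2,147.8)/(302,284) and large (448.6,198.8)/(109,277). The base centres from the two cameras agree within about 4 mm, against radial clearances of 10–15 mm.

```bash
python3 - <<'E'
from bench import robot
from h import *
T=robot.get_image("top");S=robot.get_image("scene")
for n,a,b,z in (("tiny",(223,235.8),(342.4,190.4),36),("small",(400.8,269.6),(154.6,204.8),48),("medium",(293.2,147.8),(302,284),60),("large",(448.6,198.8),(109,277),70)):
    print(n,unproj(T,a,z).round(1),unproj(S,b,z).round(1))
p=(unproj(T,(223,235.8),36)+unproj(S,(342.4,190.4),36))/2
robot.move_ptp([p[0],p[1],170],[np.pi,0,np.pi/2])
d=robot.get_image("wrist"); cv2.imwrite("pics/w1.png",d["img"])
print({k:v for k,v in d.items() if k!="img"}, proj(d,p), robot.current_t(), robot.current_tcp_pos(),robot.current_qpos())
E
```

```text
tiny [467.  165.4  36. ] [468.7 164.5  36. ]
small [ 369.7 -294.5   48. ] [ 371.8 -294.4   48. ]
medium [696.2 -22.9  60. ] [697.3 -24.   60. ]
large [ 549.7 -424.5   70. ] [ 551.1 -424.4   70. ]
{'fovy': 67.74109939256091, 'cx': 275.87592618370695, 'cy': 209.57086576283297, 'k1': -0.07000021237310795, 'eye': array([467.37735413, 234.37306171, 336.44507342]), 'orientation': array([ 2.88131816e+00,  3.27598408e-05, -1.25306859e-03])} [[276.49150046 199.18916972]] 2.9 [468.28347447 164.25135066 170.02846381] [ 1.12276035e-01  2.02280725e-01  1.73367414e+00 -1.44313366e-04
  1.20549415e+00  1.13612915e-01]
```

View pics/w1.png

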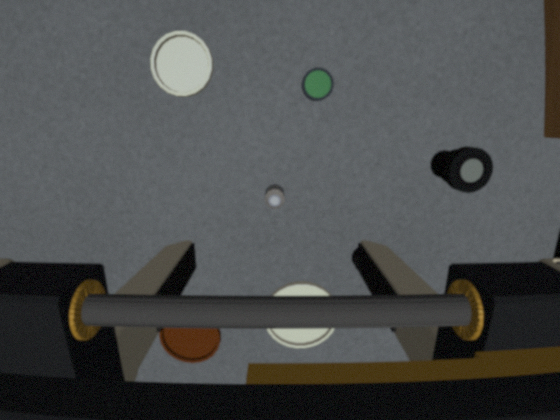

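The wrist view shows the tiny objective's lens at about (275,198), against a predicted (276.5,199.2), so the estimates are good to about 1 mm. I'll move the tiny one first.

```bash
cat > pp.py <<'E'
from bench import robot
from h import *
H=np.pi/2
def pick(x,y,h,dia,yaw):
    o=[np.pi,0,yaw]
    if np.hypot(*(robot.current_tcp_pos()[:2]-[x,y]))>3: robot.move_ptp([x,y,170],o)
    robot.move_gripper(min(1,(dia+26)/93))
    robot.move_linear([x,y,h+50],o,speed=150); robot.move_linear([x,y,h],speed=50,f_stop=8)
    robot.move_gripper(0); w=robot.current_gripper_width()*93
    robot.move_linear([x,y,h+25],speed=60); robot.move_linear([x,y,170],speed=150)
    print("gripped",round(w,1),"lifted",round(robot.current_gripper_width()*93,1),robot.current_finger_force(),robot.current_t())
def place(x,y,h,dia,yaw):
    o=[np.pi,0,yaw]
    robot.move_ptp([x,y,170],o); robot.move_linear([x,y,h+20],speed=120)
    robot.move_linear([x,y,h+4.5],speed=40)
    s=robot.move_linear([x,y,h+2.2],speed=8,f_stop=2.5); z=robot.current_tcp_pos()[2]
    robot.sleep(.2); robot.move_gripper(min(1,(dia+20)/93)); robot.sleep(.2)
    robot.move_linear([x,y,h+40],speed=60); robot.move_linear([x,y,170],speed=150)
    print("contact",s,"bottom z",round(z-h,2),robot.current_t())
E
python3 - <<'E'
from pp import *
pick(467.3,165,10,20,H)
place(656.8,-210,10,20,H)
d=robot.get_image("wrist"); cv2.imwrite("pics/w2.png",d["img"])
print(proj(d,[[656.8,-210,39],[656.8,-210,9]]))
E
```

```text
gripped 18.7 lifted 19.2 29.999844431877136 8.0083
contact True bottom z 3.15 14.3917
[[278.11138805 201.45721161]
 [278.02539071 194.9732426 ]]
```

View pics/w2.png

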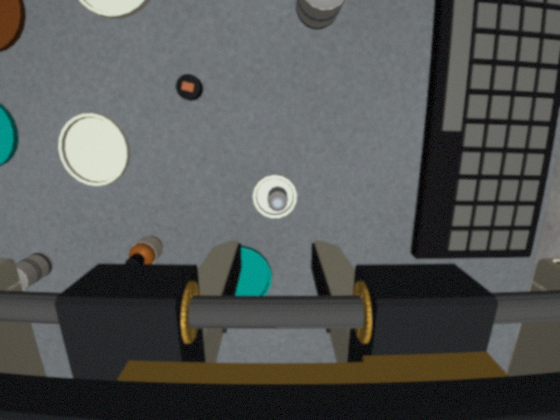

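The tiny objective stands in its base: the dish centre is at (275,196) and the lens at (278,199), well inside. The small one is next.

```bash
python3 - <<'E'
from pp import *
robot.move_ptp([370.2,-294.5,170],[np.pi,0,H])
a=robot.get_image("wrist")
print(proj(a,[370.2,-294.5,48]))
pick(370.2,-294.5,12,30,H)
place(376,296.5,12,30,H)
b=robot.get_image("wrist")
robot.move_ptp([696.5,-23.4,170],[np.pi,0,0])
c=robot.get_image("wrist"); print(proj(b,[376,296.5,51]),proj(c,[696.5,-23.4,60]),robot.current_t())
cr=lambda d:d["img"][80:330,150:410]
cv2.imwrite("pics/w3.png",np.hstack([cr(a),cr(b),cr(c)]))
E
```

```text
[[275.90593658 202.24100716]]
gripped 29.5 lifted 29.4 29.999721944332123 20.3167
contact True bottom z 3.13 27.225
[[278.08675315 203.27142603]] [[276.25803254 205.43547276]] 28.9833
```

View pics/w3.png

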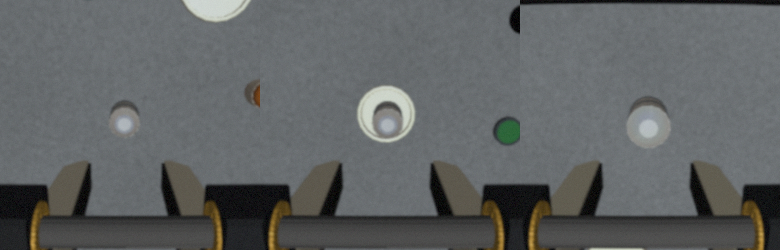

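The small objective stands inside its base, with the lens at crop (387,124) and the dish at (386,114). The medium one is at (648,127), within 2 px of the prediction.

```bash
python3 - <<'E'
from pp import *
pick(696,-24,18,41,0)
place(463,-160,18,41,H)
b=robot.get_image("wrist")
robot.move_ptp([550.3,-424.5,170],[np.pi,0,H])
c=robot.get_image("wrist"); print(proj(b,[463,-160,63]),proj(c,[550.3,-424.5,70]),robot.current_t())
cr=lambda d:d["img"][80:330,150:410]
cv2.imwrite("pics/w4.png",np.hstack([cr(b),cr(c)]))
E
```

```text
gripped 40.6 lifted 40.8 29.999497532844543 33.6083
contact True bottom z 3.09 40.0167
[[278.09991765 207.58943093]] [[277.24178932 210.37549702]] 41.1917
```

View pics/w4.png

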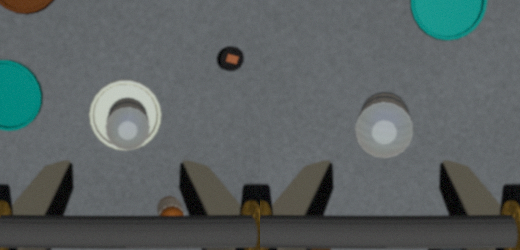

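The medium objective is inside its base, with the lens at crop (128,130) and the dish at (125,115). The large one's lens is at (384,132), against a predicted (387,130), so I'll shift x slightly.

```bash
python3 - <<'E'
from pp import *
pick(549,-424.5,25,52,H)
place(500,14,25,52,H)
b=robot.get_image("wrist")
robot.move_ptp([300,-450,220],[np.pi,0,.4])
print(robot.current_t())
s=robot.get_image("scene")["img"][130:330,50:450]
cv2.imwrite("pics/w5.png",np.vstack([cv2.resize(s,(560,280)),b["img"][60:300]]))
E
```

```text
gripped 51.9 lifted 51.8 29.99929815530777 45.7167
contact True bottom z 3.12 51.9417
53.8333
```

View pics/w5.png

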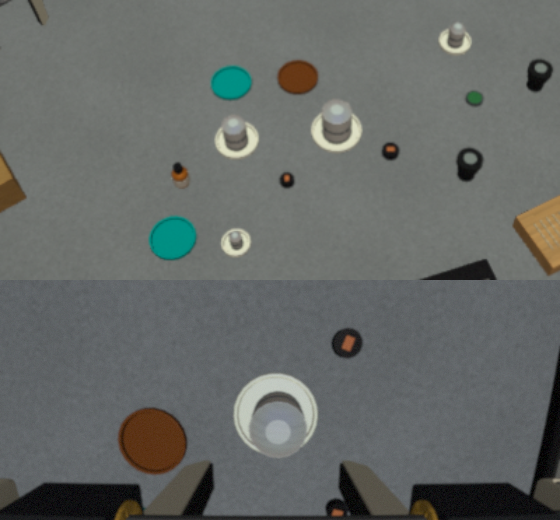

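All four objectives stand upright inside their own bases: (456,38), (235,130), (236,240) and (337,120) in the scene crop. The eyepieces at (540,73) and (469,163) haven't moved.

```bash
python3 -c "
from bench import robot
print(robot.hand_in())"
```

```text
the job is handed in; nothing more can be done
None
```

All four objectives are standing upright, lens up, each in the base of its own size; the eyepieces and look-alikes were left alone, and the job was handed in at about 54 s of the 102 s allowed.

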